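Close the water filter and lock its quarter-turn stud

TASK

The service cover of the countertop water filter has been left open. Swing the cover fully shut, then push the red sprung stud in until you feel its rubber stop and turn it clockwise (seen from above) to the green marks so that it locks and stays locked when you let go. Press the stud gently, just onto the stop and never hard against it, do not force the turn or tug at the locked stud, and leave the glass and the spice jar where they stand.

Things in the scene. Friction and masses are not known exactly. Their poses are not given: they have to be found in the camera images.
- filter: White box-shaped water filter unit fixed to the worktop, 180 (x) x 150 (y) x 85 mm high without its cover. Origin under its centre, z up; its -x side is the front, its +x side has the hinge and, behind it, hose unions to 28 mm. Its yaw is that of the whole unit. With the cover shut the stud axis stands at (-35, 0) mm in this frame.
- cover (a joint): Hinge of the flat white cover (150 mm wide, 6 mm thick, lies on the box, its top face then 91 mm above the worktop), in rad: 0 = shut, grows as the front edge swings up. It starts half open, has no spring and stays where it is left; pressing its tab with about 2 N swings it down. The stud is carried by the cover.
- cover_hinge (a point): Point on the cover's hinge line, mid width, at (85, 0, 85) mm in the frame of filter; the hinge line runs along the filter's y. The cover reaches 195 mm from it to the end of the tab. Its frame turns with the cover.
- cover_tab (a point): Point on the top face of the cover's blue front tab (50 mm wide in y, 20 mm long), 178 mm from the hinge line, 17 mm from the tab's end: push here to shut the cover. Shut, it lies at (-93, 0, 91) mm in the frame of filter. 36 mm of clear cover lie between it and the stud's flange.
- stud_press (a joint): How far the stud is pushed in from fully out, in m (0 = out, range to 0.020). A spring pushes it out: 4 N at 0, rising 0.3 N per mm (plus 0.4 N at 10 mm/s). The depth at which it can turn differs between 5 and 15 mm and cannot be seen. A rubber stop begins 1 mm deeper and adds 10 N per mm: the push is 5.8 to 8.8 N on reaching it; 10 to 14 N in total is right. Let go unlocked, it springs out to 0.
- stud_turn (a joint): Turn of the stud, in rad, clockwise from above: 0 = open (as at the start; the red grip lies along the filter's x), end stop 1.5. It locks between 1.29 and 1.5 (green marks at 1.40) when let out there. With the cover shut it turns only while pushed in (but for 0.2 rad of play), against about 0.05 N m of friction, and stays where it is left.
- stud_grip (a point): On the stud's axis, 19 mm above the top of its steel flange (disc, 44 mm diameter): the TCP belongs here when the fingertips rest on the flange. The red grip bar is 38 long (point x), 10 thick (point y, close the fingers along y), 22 mm high above the flange. Cover shut and stud out: this point is 135 mm above the worktop, the flange's underside 21 mm above the cover. z = stud axis.
- stud_pin (a point): Middle of the stud's cross pin (24 mm long, along this point's x), 20 mm below the cover's top face while out; it passes a slotted receptacle under the cover. Failures: over 10 N on the rubber stop (a total push of 16 to 19 N); over 20 N on the receptacle by forcing the turn too early or pulling it up. Let go locked, it springs back 3 to 5 mm into a notch and stays in by 2 to 12 mm.
- glass: Clear drinking glass, 81 mm across, 91 mm high, origin under its centre; at the front left. Leave alone.
- spice_jar: Spice jar with red cap, 45 mm across, 108 mm high, origin under its centre; close to the right of the filter. Leave alone.

How it is judged:
By the outcome, as a careful person would: the job done as asked, in the order asked, and still so for the second after the job is handed in, with the robot touching nothing.
It also fails if it takes over 64 s, if anything falls off the work surface, if the arm or the gripper's body presses on something with over 40 N, if the wrist force passes 120 N, or if a joint passes its speed limit or range.

ROBOT

A 6-joint arm with a two-finger parallel gripper is mounted at the origin on a cart in front of the work surface, level with it; the furniture and walls round the work are solid. World frame = base frame: x ahead of the robot, y to its left, z up, the work surface at z = 0. Lengths are in m, angles in rad, forces in N, time in s.
With the tool pointing down it reaches from about 0.375 to 0.975 m from the base axis. Payload 3.8 kg.
Tool frame: the origin (TCP) lies between the finger pads, 19 mm behind the fingertips; this is the grasp point; z points along the fingers, y is the line along which they close (so a half turn about z gives the same grasp; the last joint's range is limited). The gripper opens to 85 mm and grips with 20 to 120 N. Pads are 22 mm wide; open, the fingers measure 114 mm over their backs; the gripper's body (76 mm by 85 mm) begins 54 mm behind the grasp point. The pads swing forward as they close: fully open they stand 13 mm farther back than shut.
Start: joints at [1.294, 0.264, 1.604, -0, 1.274, -0.037], TCP at [0.16, 0.656, 0.25] pointing down, gripper open.
Joint ranges: [-2.63, 2.63], [-0.94, 2.18], [0.31, 2.57], [-1.31, 4.45], [0, 2.66], [-2.55, 2.55]. Speed limits (rad/s): [2.57, 2.57, 3.14, 3.14, 3.14, 3.14].

INTERFACE

Orientations are given as a unit quaternion [w, x, y, z].
In Python, from station import env gives the robot as it stands. The module is installed in compiled form; this text tells all that it offers.
- The arm moves only by the tool apply_moves, never from a script. Its argument "rows" is text: rows parted by semicolons, each of 5 numbers parted by spaces: the opening, from 0 (shut) to 1 (fully open), then the shift along the tool's x, y, z in mm, then the turn about the tool's z in degrees. In form: fingers dx dy dz yaw; .... A call has 1 to 10 rows; each row shifts and turns the commanded pose from where the row before left it, along the tool's axes as they then stand; what a row does not reach is not made up. A row lasts 1/12 s, in which the tool goes at most 41.7 mm and 7.16 degrees, less where a joint would pass 70% of its speed; a pose out of reach is approached as far as the arm can. A call is refused whole if a number of a shift passes 41.7 or a number of a turn 7.16, either way. A call with a gripper value outside its range is refused whole. The fingers move at their own pace and stop on an object; the grip force is fixed at half the most. Time passes only in rows, so rows that do not move let the fingers close. It gives the time, the measured TCP pose, the force, the opening and the grip force at its end, in the units of the state.
- env.observe(): the state, without advancing time (a new reading comes with each control period).
- env.get_image(name): name is "scene" or "side" or "wrist"; returns (picture, depth): 384x512x3 uint8, red, green, blue; 384x512 float32, m along the optical axis (not along the pixel's ray), 0 where there is no reading.
- env.camera_model(name): a dict with "K" (3x3 intrinsics, pixels), "k1" (the pictures are not rectified: a ray, as slopes to the right and down, at radius r is drawn at 1 + k1 r^2 times it, then the intrinsics apply), "eye" and "rotation" of the camera in the world. Camera axes: x right, y down, z forward; pixel columns grow to the right and rows downward; lengths in m; the calibration is good to about 2 mm. A picture is of the moment at which its call begins: read the wrist's pose just before it. camera_model takes no time and is no camera call; for the wrist camera it gives the pose at the moment of the call.
- env.sign_off(): hands the job in; it is judged then, once.
Trained networks look in the newest picture that a camera, given by its name, has taken for a name from the list of things; names that differ only in an ending like _2 or _b are one class to them, and where a whole thing is asked for, a point or a joint stands for the part that bears it (a point fixed in the world has none). Each returns a list of dicts, best first, with "confidence" (0 to 1); they miss things now and then, are a little off and sometimes report something else, mostly with a low value. They report only what shows in the picture. A call takes as long as a camera call.
- env.spot_in(label, camera): "extent" ([centre column, centre row, width, height] in pixels, round what is visible of it).
- env.trace(label, camera): "pixels" (384x512 bool, what is visible of it) and "extent" ([centre column, centre row, width, height] in pixels, round what is visible of it).
The state is a dict: "time": time; "joints": joint angles; "joint_velocities": joint speeds; "joint_efforts": joint torques, N m; "eef_pos": TCP position; "ee_rot": TCP orientation; "force": force on the tool from outside, world axes, zero at the start; "torque": the same for the moment, N m; "gripper_width": finger opening in m; "finger_force": force on a finger pad.
Only numpy, scipy, OpenCV 4.12 (cv2) and the standard library are available. Lean on these libraries where they do the work, as an engineer would, in place of code of your own. Each camera call takes 0.05 s, during which the arm holds its last target. There are 200 camera calls.

## Working session

There is one attempt and no reset: what is moved stays moved. The work goes in short steps, Python scripts to look and compute and a tool call to move; the robot and the scene stay as the last step left them, time stands still between calls to the robot, and variables do not carry over. Pictures are saved under pics/ and viewed, at most 10 in all, crops included, and the job is handed in when it is done.

Besides the shell and the picture viewer there is one more tool, called after "Call:" as a command line: name --argument value ..., lists and objects as JSON in quotes. apply_moves: Moves the arm, as the interface text tells. Its arguments: {"type":"object","properties":{"rows":{"type":"string"}},"required":["rows"]}

```bash
mkdir -p pics; cat > h.py <<'E'
import numpy as np, cv2
from station import env
def pts(cam, depth, mask):
    m=env.camera_model(cam); K=np.array(m["K"]); v,u=np.nonzero(mask&(depth>0)); z=depth[v,u]
    s=cv2.undistortPoints(np.c_[u,v].astype(float)[:,None],K,np.array([m["k1"],0,0,0,0.]))[:,0]
    c=np.c_[s*z[:,None],z]; return c@np.array(m["rotation"]).T+np.array(m["eye"])
def save(n,p): cv2.imwrite("pics/"+n+".png",p[:,:,::-1])
E
python3 - <<'E'
from h import *
o=env.observe();print(o)
ims=[]
for c in("scene","side"):
    p,d=env.get_image(c); ims.append(p); np.savez(c+".npz",p=p,d=d)
    print(c,env.camera_model(c)["eye"])
    for l in("filter","cover","cover_tab","stud_grip","glass","spice_jar"):
        r=env.trace(l,c)
        if r:
            q=pts(c,d,r[0]["pixels"])
            print(l,r[0]["confidence"],r[0]["extent"],len(q),np.percentile(q,[3,50,97],axis=0).round(3).tolist() if len(q) else "")
im=np.hstack(ims); save("a",cv2.resize(im,(800,300)))
E
```

```text
{'time': 0.0, 'joints': array([ 1.29413670e+00,  2.64788102e-01,  1.60537246e+00, -3.79975367e-05,
        1.27370038e+00, -3.69226086e-02]), 'joint_velocities': array([-0.00017965,  0.00014163,  0.00118717,  0.00090544, -0.00037452,
        0.00166679]), 'joint_efforts': array([-3.13420287e-04, -5.15101361e+01, -3.67321944e+01, -3.50883602e-04,
        1.30033161e-02, -1.37649753e-06]), 'eef_pos': array([0.16011674, 0.65502509, 0.24863926]), 'ee_rot': array([-1.59158054e-04,  1.19576041e-01,  9.92824397e-01, -1.12306387e-03]), 'force': array([0.26904911, 0.06373443, 0.39720562]), 'torque': array([ 0.00193826,  0.02833361, -0.09870691]), 'finger_force': 0.0, 'gripper_width': 0.08553432545396357}
scene [-0.02921475  0.04322435  1.09747947]Traceback (most recent call last):
  File "<stdin>", line 10, in <module>
  File "h.py", line 6, in pts
    c=np.c_[s*z[:,None],z]; return c@np.array(m["rotation"]).T+np.array(m["eye"])
                                   ~^~~~~~~~~~~~~~~~~~~~~~~~~~
ValueError: matmul: Input operand 1 has a mismatch in its core dimension 0, with gufunc signature (n?,k),(k,m?)->(n?,m?) (size 4 is different from 3)
```

```bash
sed -i 's/^import numpy.*/&\nfrom scipy.spatial.transform import Rotation as R/; s/return c@np.array(m\["rotation"\]).T/return R.from_quat(m["rotation"],scalar_first=True).apply(c)/' h.py
python3 - <<'E'
from h import *
ims=[]
for c in("scene","side"):
    p,d=env.get_image(c); ims.append(p); np.savez(c+".npz",p=p,d=d)
    m=env.camera_model(c);print(c,m["eye"],R.from_quat(m["rotation"],scalar_first=True).as_matrix()[:,2])
    for l in("filter","cover","cover_tab","stud_grip","glass","spice_jar"):
        r=env.trace(l,c)
        if r:
            q=pts(c,d,r[0]["pixels"]); np.save(f"{c}_{l}.npy",q)
            print(l,r[0]["confidence"],r[0]["extent"],len(q),np.percentile(q,[3,50,97],axis=0).round(3).tolist() if len(q) else "")
im=np.hstack(ims); save("a",cv2.resize(im,(800,300)))
E
```

```text
scene [-0.02921475  0.04322435  1.09747947] [ 0.47444181 -0.08228745 -0.8764324 ]
filter 0.95 [306.1, 180.1, 71.7, 90.9] 4732 [[0.436, -0.236, 0.01], [0.525, -0.16, 0.057], [0.595, -0.086, 0.215]]
cover 0.89 [308.1, 150.8, 76.2, 30.7] 1268 [[0.485, -0.235, 0.102], [0.541, -0.162, 0.187], [0.61, -0.095, 0.227]]
cover_tab 0.62 [308.1, 148.2, 69.4, 32.5] 1295 [[0.486, -0.237, 0.092], [0.542, -0.162, 0.185], [0.619, -0.095, 0.227]]
stud_grip 0.46 [308.2, 144.9, 18.5, 20.9] 155 [[0.538, -0.205, 0.001], [0.552, -0.165, 0.203], [0.689, -0.148, 0.221]]
glass 0.78 [181.8, 262.8, 40.7, 41.7] 1150 [[0.335, 0.119, 0.012], [0.358, 0.151, 0.089], [0.399, 0.185, 0.095]]
spice_jar 0.81 [361.5, 169.8, 22.7, 41.5] 575 [[0.526, -0.334, 0.004], [0.536, -0.31, 0.08], [0.562, -0.296, 0.111]]
side [0.48172683 0.86249338 0.61296913] [ 0.0154404  -0.8728838  -0.48768378]
filter 0.72 [243.0, 170.8, 81.7, 90.9] 3889 [[0.447, -0.242, 0.008], [0.542, -0.117, 0.06], [0.624, -0.079, 0.208]]
cover 0.94 [236.9, 155.2, 55.1, 62.4] 890 [[0.489, -0.464, 0.001], [0.555, -0.158, 0.176], [0.616, -0.088, 0.221]]
cover_tab 0.57 [236.3, 154.9, 56.3, 61.9] 828 [[0.489, -0.234, 0.098], [0.554, -0.156, 0.18], [0.612, -0.088, 0.221]]
stud_grip 0.55 [236.7, 141.9, 25.6, 22.8] 196 [[0.538, -0.734, -0.002], [0.562, -0.164, 0.195], [0.62, -0.148, 0.216]]
glass 0.64 [314.2, 259.9, 38.3, 52.2] 1666 [[0.341, 0.135, 0.004], [0.376, 0.184, 0.061], [0.408, 0.195, 0.091]]
spice_jar 0.47 [236.9, 142.2, 23.9, 25.3] 141 [[0.543, -0.168, 0.182], [0.559, -0.163, 0.2], [0.576, -0.147, 0.216]]
```

View pics/a.png

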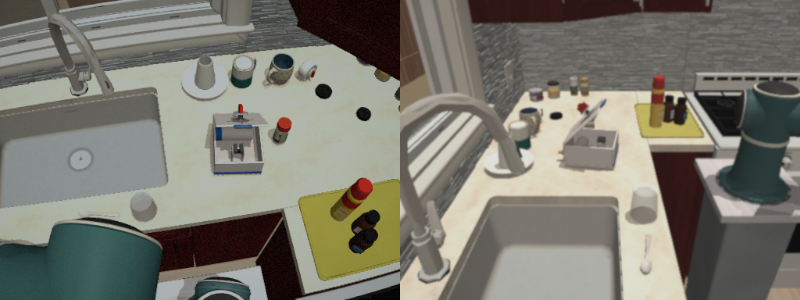

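```bash
python3 - <<'E'
from h import *
from scipy.optimize import least_squares
q=np.vstack([np.load("scene_filter.npy"),np.load("side_filter.npy")])
q=q[(q[:,2]>.012)&(q[:,2]<.075)&(q[:,0]<.65)&(q[:,1]>-.27)]
# outer walls: front and left; iterate
cx,cy,yaw=.52,-.16,0.
for x0,y0,w0 in((.52,-.16,0.),(.525,-.16,.1),(.525,-.16,-.1)):
  p=np.array([x0,y0,w0])
  for tol in (.03,.02,.012,.008,.008,.008):
    def loc(p):
        c,s=np.cos(p[2]),np.sin(p[2]); d=q[:,:2]-p[:2]; return d@np.array([[c,-s],[s,c]])
    l=loc(p); f=(abs(l[:,0]+.09)<tol)&(abs(l[:,1])<.065); g=(abs(l[:,1]-.075)<tol)&(abs(l[:,0])<.08)
    p=least_squares(lambda p:np.r_[loc(p)[f,0]+.09,loc(p)[g,1]-.075],p,loss='soft_l1',f_scale=.002).x
  print(p.round(4),f.sum(),g.sum(),np.std(loc(p)[f,0]),np.std(loc(p)[g,1]))
cp=np.vstack([np.load("scene_cover.npy"),np.load("side_cover.npy")]);cp=cp[(cp[:,2]>.1)&(cp[:,0]<.65)]
c,s=np.cos(p[2]),np.sin(p[2]);l=(cp[:,:2]-p[:2])@np.array([[c,-s],[s,c]])
X=.085-l[:,0];Z=cp[:,2]-.085;a=np.arctan2(Z,X);r=np.hypot(X,Z)
print("cover angle med",np.median(a),"rmax",np.percentile(r,[50,95,99]),"y",np.percentile(l[:,1],[2,98]))
for lo,hi in((.1,.12),(.12,.14),(.14,.16),(.16,.18),(.18,.2)):
  k=(r>lo)&(r<hi);print(lo,k.sum(),np.median(a[k]).round(3))
j=np.load("scene_spice_jar.npy");j=j[j[:,2]>.09];print("jar top",j.min(0),j.max(0),np.median(j,0))
ims=[np.load(c+".npz")["p"] for c in("scene","side")]
save("b",np.hstack([cv2.resize(ims[0][110:240,250:380],(400,400)),cv2.resize(ims[1][110:240,180:310],(400,400))]))
E
```

```text
[ 0.532  -0.1641 -0.1422] 696 1207 0.0011817806144238544 0.0017824296161321905
[ 0.532  -0.1641 -0.1422] 696 1207 0.0011817806143708497 0.0017824296161495581
[ 0.532  -0.1641 -0.1422] 696 1207 0.0011817806143800927 0.0017824296161465295
cover angle med 0.8543197732400414 rmax [0.12598942 0.18775334 0.19566107] y [-0.07019313  0.07557984]
0.1 223 0.858
0.12 413 0.856
0.14 318 0.838
0.16 306 0.825
0.18 141 0.82
jar top [ 0.52599209 -0.33698365  0.09106676] [ 0.5685506  -0.29439998  0.11386505] [ 0.54289519 -0.31354444  0.10761804]
```

View pics/b.png

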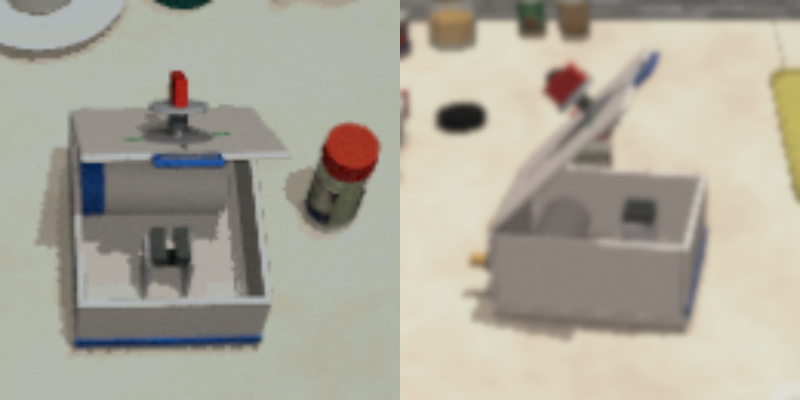

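```bash
cat >> h.py <<'E'
F=[.532,-.1641,-.1422]
def go(x,y,z,yaw=0):
    "filter frame target TCP in mm; tool x = -filter x turned by yaw rad (cw +); prints shift in tool axes, mm, deg"
    o=env.observe(); T=R.from_quat(o["ee_rot"],scalar_first=True)
    c,s=np.cos(F[2]),np.sin(F[2]); w=np.array([F[0]+c*x/1e3-s*y/1e3,F[1]+s*x/1e3+c*y/1e3,z/1e3])
    tx=T.as_matrix()[:,0]; ang=np.arctan2(tx[1],tx[0]); want=F[2]+np.pi-yaw
    d=(ang-want+np.pi)%(2*np.pi)-np.pi
    print((x,y,z),"tool shift",(T.inv().apply(w-o["eef_pos"])*1e3).round(1),"yaw",np.degrees(d).round(2))
def where():
    o=env.observe();c,s=np.cos(F[2]),np.sin(F[2]);d=o["eef_pos"]-[F[0],F[1],0]
    print("filter-frame TCP mm",(np.array([c*d[0]+s*d[1],-s*d[0]+c*d[1],d[2]])*1e3).round(1),"F",o["force"].round(2),"t",o["time"],"q",o["joints"].round(2))
def cov(a,r=182,edge=11): 
    return 85-r*np.cos(a)+6*np.sin(a)+edge, 0, 85+r*np.sin(a)+6*np.cos(a)+19
E
python3 - <<'E'
from h import *
x,y,z=cov(.84); go(x,y,z+50); go(x,y,z)
d=np.load("scene.npz")["d"]; q=pts("scene",d,d>0)
for y0 in np.arange(-.3,.7,.1):
    k=(q[:,1]>y0)&(q[:,1]<y0+.1)&(q[:,2]>.2)&(q[:,0]>.2)&(q[:,0]<.75); print(y0.round(1),k.sum(),q[k].min(0).round(2) if k.any() else "")
E
```

```text
(np.float64(-21.010375583292912), 0, np.float64(293.5298247897442)) tool shift [-534.8 -710.1  -43.5] yaw -5.59
(np.float64(-21.010375583292912), 0, np.float64(243.52982478974423)) tool shift [-534.8 -710.1    6.5] yaw -5.59
-0.3 141 [ 0.49 -0.3   0.2 ]
-0.2 355 [ 0.48 -0.2   0.2 ]
-0.1 30 [ 0.5 -0.1  0.2]
0.0 0 
0.1 31 [0.68 0.19 0.2 ]
0.2 1195 [0.68 0.2  0.2 ]
0.3 0 
0.4 0 
0.5 0 
0.6 0
```

Call:
apply_moves --rows "0 0 0 -20 -2.8; 0 0 0 -25 -2.8; 0 -15 -20 -10 0; 0 -20 -28 0 0; 0 -20 -28 0 0; 0 -20 -28 0 0; 0 -20 -28 0 0; 0 -20 -28 0 0; 0 -20 -28 0 0; 0 -20 -28 0 0"

```text
time: 1.63
eef_pos: [0.2836, 0.4184, 0.3052]
ee_rot: [0.0, 0.071, 0.997, 0.0]
force: [1.0, 0.1, -0.2]
gripper_width: -0.0004
finger_force: 0.0
```

```bash
python3 - <<'E'
from h import *
x,y,z=cov(.84); go(x,y,z+50); where()
E
```

```text
(np.float64(-21.010375583292912), 0, np.float64(293.5298247897442)) tool shift [-307.1 -541.6   11.5] yaw 0.03
filter-frame TCP mm [-328.5  541.4  305.2] F [ 0.97  0.08 -0.17] t 1.6333 q [ 0.93 -0.09  1.89 -0.    1.35 -0.5 ]
```

Call:
apply_moves --rows "0 -19 -34 0 0; 0 -19 -34 0 0; 0 -19 -34 0 0; 0 -19 -34 0 0; 0 -19 -34 0 0; 0 -19 -34 0 0; 0 -19 -34 0 0; 0 -19 -34 0 0; 0 -19 -34 0 0; 0 -19 -34 0 0"

```text
time: 2.47
eef_pos: [0.4234, 0.0545, 0.3055]
ee_rot: [0.001, 0.071, 0.997, 0.0]
force: [1.2, -0.5, 0.5]
gripper_width: 0.0003
finger_force: 0.0
```

Call:
apply_moves --rows "0 -19 -34 0 0; 0 -19 -34 0 0; 0 -19 -34 0 0; 0 -15 -24 0 0; 0 -10 -15 0 0; 0 0 0 0 0; 0 0 0 0 0; 0 0 0 0 0"

```text
time: 3.13
eef_pos: [0.484, -0.0942, 0.3049]
ee_rot: [-0.0, 0.071, 0.997, 0.0]
force: [-0.1, 0.7, 0.1]
gripper_width: -0.0001
finger_force: 0.0
```

```bash
python3 - <<'E'
from h import *
x,y,z=cov(.84); go(x,y,z+50); where()
for a in(.9,.84,.78,.7,.6,.5,.4,.3,.2,.1,.0): print(a,np.round(cov(a),1))
E
```

```text
(np.float64(-21.010375583292912), 0, np.float64(293.5298247897442)) tool shift [-36.5 -62.4  11.3] yaw -0.0
filter-frame TCP mm [-57.5  62.4 304.9] F [-0.15  0.72  0.08] t 3.1333 q [-0.24 -0.12  1.91  0.    1.35 -1.67]
0.9 [-12.4   0.  250.3]
0.84 [-21.    0.  243.5]
0.78 [-29.2   0.  236.3]
0.7 [-39.3   0.  225.8]
0.6 [-50.8   0.  211.7]
0.5 [-60.8   0.  196.5]
0.4 [-69.3   0.  180.4]
0.3 [-76.1   0.  163.5]
0.2 [-81.2   0.  146. ]
0.1 [-84.5   0.  128.1]
0.0 [-86.   0. 110.]
```

Call:
apply_moves --rows "0 -12 -20 0 0; 0 -12 -21 0 0; 0 -12 -21 0 0; 0 0 0 15 0; 0 0 0 15 0; 0 0 0 5 0; 0 0 0 0 0; 0 0 0 0 0"

```text
time: 3.8
eef_pos: [0.511, -0.1601, 0.2701]
ee_rot: [-0.0, 0.07, 0.998, 0.0]
force: [0.1, 0.5, -0.1]
gripper_width: -0.0001
finger_force: 0.0
```

```bash
python3 - <<'E'
from h import *
where(); p,d=env.get_image("side"); p2,_=env.get_image("scene"); 
save("c",np.hstack([cv2.resize(p2[90:240,240:390],(400,400)),cv2.resize(p[90:240,180:330],(400,400))]))
E
```

```text
filter-frame TCP mm [-21.4   1.  270.1] F [ 0.05  0.49 -0.08] t 3.8 q [-0.35 -0.01  1.88  0.    1.28 -1.78]
```

View pics/c.png

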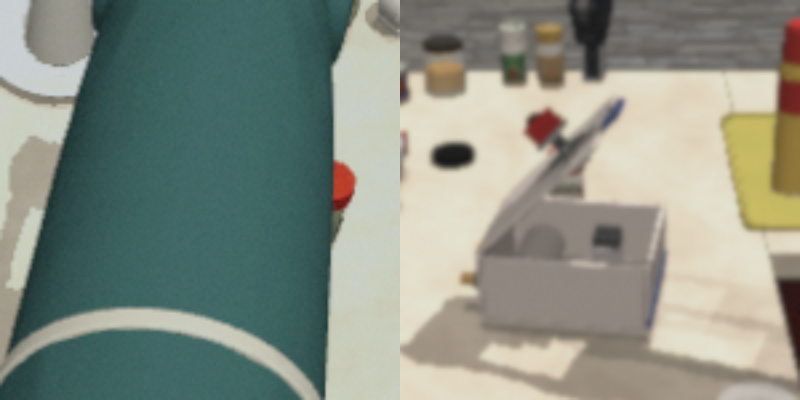

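Call:
apply_moves --rows "0 0 0 8 0; 0 0 0 8 0; 0 0 0 5 0; 0 2 0 3 0; 0 2 0 3 0; 0 3 0 3 0; 0 3 0 3 0; 0 0 0 0 0"

```text
time: 4.57
eef_pos: [0.5005, -0.1597, 0.2363]
ee_rot: [-0.001, 0.071, 0.997, 0.0]
force: [-0.4, -0.3, -0.2]
gripper_width: -0.0
finger_force: 0.0
```

```bash
python3 - <<'E'
from h import *
where()
E
```

```text
filter-frame TCP mm [-3.180e+01 -1.000e-01  2.363e+02] F [-0.37 -0.32 -0.21] t 4.5667 q [-0.36 -0.01  1.94 -0.    1.22 -1.78]
```

Call:
apply_moves --rows "0 2 0 3.5 0; 0 2.5 0 3.5 0; 0 3 0 3.5 0; 0 3 0 4 0; 0 3 0 4 0; 0 3 0 4 0; 0 3 0 4 0"

```text
time: 5.15
eef_pos: [0.4815, -0.1569, 0.2099]
ee_rot: [-0.0, 0.071, 0.997, 0.0]
force: [-0.3, -1.0, 1.4]
gripper_width: -0.0
finger_force: 0.4
```

```bash
python3 - <<'E'
from h import *
where(); p,d=env.get_image("side"); r=env.trace("cover","side"); 
q=pts("side",d,r[0]["pixels"]); q=q[(q[:,2]>.095)&(q[:,0]<.65)&(q[:,0]>.4)]
c,s=np.cos(F[2]),np.sin(F[2]);l=(q[:,:2]-F[:2])@np.array([[c,-s],[s,c]]);X=.085-l[:,0];Z=q[:,2]-.085
k=np.hypot(X,Z)>.1;print(r[0]["confidence"],np.median(np.arctan2(Z,X)[k]),k.sum())
E
```

```text
filter-frame TCP mm [-5.100e+01 -1.000e-01  2.099e+02] F [-0.25 -0.98  1.38] t 5.15 q [-0.36 -0.03  2.   -0.    1.17 -1.79]
0.85 0.6433474791503435 576
```

Call:
apply_moves --rows "0 4.5 0 7 0; 0 5 0 7.5 0; 0 4.5 0 8 0; 0 4 0 8 0; 0 3.5 0 8.5 0; 0 3.5 0 8.5 0; 0 2.5 0 8.5 0; 0 2.5 0 8.5 0; 0 2 0 8.5 0; 0 1.5 0 9 0"

```text
time: 6.08
eef_pos: [0.4485, -0.1522, 0.1276]
ee_rot: [-0.0, 0.071, 0.997, 0.0]
force: [-0.2, -0.3, 0.6]
gripper_width: -0.0
finger_force: 0.3
```

```bash
python3 - <<'E'
from h import *
where();go(-86,0,110)
E
```

```text
filter-frame TCP mm [-84.3  -0.  127.6] F [-0.24 -0.33  0.56] t 6.0833 q [-0.38 -0.    2.15  0.    1.   -1.81]
(-86, 0, 110) tool shift [ 1.7  0.  17.6] yaw 0.01
```

Call:
apply_moves --rows "0 1 0 5 0; 0 0.5 0 5 0; 0 0 0 3 0; 0 0 0 2 0; 0 0 0 1 0; 0 0 0 1 0; 0 0 0 0 0"

```text
time: 6.67
eef_pos: [0.4476, -0.1522, 0.1116]
ee_rot: [0.0, 0.071, 0.997, -0.0]
force: [-0.5, -1.2, -0.2]
gripper_width: 0.0
finger_force: 0.0
```

```bash
python3 - <<'E'
from h import *
where()
E
```

```text
filter-frame TCP mm [-85.2  -0.2 111.6] F [-0.46 -1.17 -0.18] t 6.6667 q [-0.38  0.01  2.16 -0.    0.97 -1.81]
```

Call:
apply_moves --rows "0 0 0 0.7 0; 0 0 0 0.7 0; 0 0 0 0.7 0; 0 0 0 0 0"

```text
time: 7.0
eef_pos: [0.4477, -0.1522, 0.1098]
ee_rot: [0.0, 0.071, 0.997, -0.0]
force: [0.1, 0.2, 3.0]
gripper_width: 0.0001
finger_force: 1.0
```

```bash
python3 - <<'E'
from h import *
where()
E
```

```text
filter-frame TCP mm [-85.1  -0.2 109.8] F [0.08 0.16 3.01] t 7.0 q [-0.38  0.02  2.16  0.    0.96 -1.81]
```

Call:
apply_moves --rows "0 0 0 0.6 0; 0 0 0 0.4 0; 0 0 0 0 0"

```text
time: 7.25
eef_pos: [0.4477, -0.1523, 0.1097]
ee_rot: [0.0, 0.071, 0.997, -0.0]
force: [-1.7, 1.4, 8.3]
gripper_width: 0.0
finger_force: 4.5
```

Call:
apply_moves --rows "0 0 0 -10 0; 0 0 0 -25 0; 0 0 0 -35 0; 0.6 0 0 -30 0; 0.6 0 0 -10 0; 0.6 0 0 0 0; 0.6 0 0 0 0"

```text
time: 7.83
eef_pos: [0.4474, -0.1521, 0.2185]
ee_rot: [0.0, 0.071, 0.997, -0.0]
force: [-0.8, 1.3, -0.2]
gripper_width: 0.0484
finger_force: 0.0
```

```bash
python3 - <<'E'
from h import *
where(); m=env.camera_model("wrist"); 
p,d=env.get_image("wrist"); r=env.trace("stud_grip","wrist")
for x in r[:2]:
    q=pts("wrist",d,x["pixels"]); c,s=np.cos(F[2]),np.sin(F[2]);l=np.c_[(q[:,:2]-F[:2])@np.array([[c,-s],[s,c]]),q[:,2]]*1e3
    print(x["confidence"],x["extent"],np.percentile(l,[2,10,50,90,98],axis=0).round(1).tolist())
    k=l[:,2]>128; print("bar",k.sum(),np.percentile(l[k],[3,50,97],axis=0).round(1).tolist())
    k=(l[:,2]>111)&(l[:,2]<121); print("flange",k.sum(),np.percentile(l[k],[3,50,97],axis=0).round(1).tolist())
save("d",p)
E
```

```text
filter-frame TCP mm [-8.540e+01 -1.000e-01  2.185e+02] F [-0.78  1.27 -0.19] t 7.8333 q [-0.38 -0.1   2.06  0.    1.19 -1.81]
0.94 [259.9, 262.3, 53.4, 59.2] [[-56.0, -18.7, 111.9], [-54.4, -13.9, 112.5], [-39.5, 0.7, 113.6], [-23.6, 15.1, 135.3], [-19.0, 19.6, 136.0]]
bar 589 [[-54.9, -3.7, 130.2], [-40.1, 0.7, 135.0], [-20.1, 5.2, 136.2]]
flange 1463 [[-55.9, -18.6, 112.0], [-38.6, 0.8, 113.2], [-19.4, 19.6, 115.1]]
```

View pics/d.png

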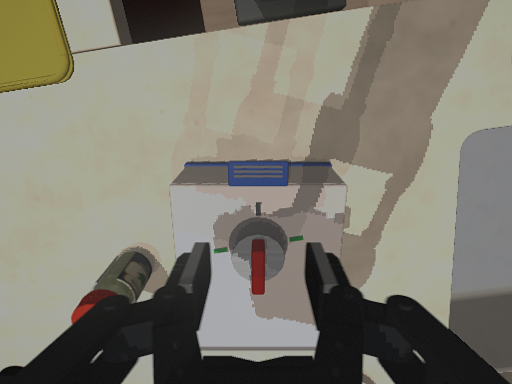

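```bash
python3 - <<'E'
from h import *
go(-36.5,0.5,137)
E
```

```text
(-36.5, 0.5, 137) tool shift [-50.6   0.2  79.2] yaw 0.01
```

Call:
apply_moves --rows "0.5 -20 0 0 0; 0.5 -20 0.5 0 0; 0.5 -10.5 0 10 0; 0.5 0 0 20 0; 0.5 0 0 20 0; 0.5 0 0 15 0; 0.5 0 0 10 0; 0.5 0 0 4 0; 0.5 0 0 0 0; 0.5 0 0 0 0"

```text
time: 8.77
eef_pos: [0.4973, -0.1587, 0.1392]
ee_rot: [-0.0, 0.071, 0.997, 0.0]
force: [0.3, 0.1, 0.3]
gripper_width: 0.0425
finger_force: 0.0
```

```bash
python3 - <<'E'
from h import *
where();go(-36.5,0.5,137)
p,d=env.get_image("wrist");r=env.trace("stud_grip","wrist")
if r:
    q=pts("wrist",d,r[0]["pixels"]); c,s=np.cos(F[2]),np.sin(F[2]);l=np.c_[(q[:,:2]-F[:2])@np.array([[c,-s],[s,c]]),q[:,2]]*1e3
    k=(l[:,2]>127)&(l[:,2]<145); print("bar",k.sum(),np.percentile(l[k],[1,50,99],axis=0).round(1).tolist())
save("e",p)
E
```

```text
filter-frame TCP mm [-35.1   0.4 139.2] F [0.27 0.07 0.25] t 8.7667 q [-0.36  0.07  2.04  0.    1.03 -1.79]
(-36.5, 0.5, 137) tool shift [1.4 0.1 2.2] yaw 0.01
bar 1716 [[-52.3, -5.0, 127.8], [-37.6, 0.0, 138.6], [-15.3, 4.7, 140.2]]
```

View pics/e.png

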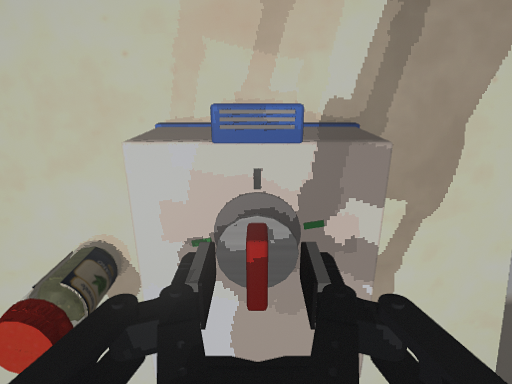

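Call:
apply_moves --rows "0.5 0 -0.3 2 0; 0.2 0 0 0 0; 0 0 0 0 0; 0 0 0 0 0; 0 0 0 0 0; 0 0 0 0 0"

```text
time: 9.37
eef_pos: [0.4976, -0.1592, 0.138]
ee_rot: [0.0, 0.071, 0.997, -0.0]
force: [-0.9, 0.4, 3.3]
gripper_width: 0.0087
finger_force: 60.5
```

```bash
python3 - <<'E'
from h import *
where();print(env.observe()["torque"],env.observe()["finger_force"])
E
```

```text
filter-frame TCP mm [-34.8   0.  138. ] F [-0.95  0.44  3.27] t 9.3667 q [-0.36  0.08  2.04 -0.    1.02 -1.79]
[ 0.01664113  0.10719829 -0.00739241] 60.47249794006348
```

Call:
apply_moves --rows "0 0 0 1 0; 0 0 0 1 0; 0 0 0 1 0; 0 0 0 1 0; 0 0 0 1 0; 0 0 0 0 0"

```text
time: 9.87
eef_pos: [0.4976, -0.1592, 0.1325]
ee_rot: [0.0, 0.071, 0.997, -0.0]
force: [-0.8, -0.6, 5.3]
gripper_width: 0.0081
finger_force: 60.8
```

Call:
apply_moves --rows "0 0 0 0.6 0; 0 0 0 0.4 0; 0 0 0 0 0"

```text
time: 10.12
eef_pos: [0.4976, -0.1592, 0.1317]
ee_rot: [0.0, 0.071, 0.997, -0.0]
force: [-1.3, 0.6, 5.3]
gripper_width: 0.0087
finger_force: 60.9
```

Call:
apply_moves --rows "0 0 0 0.5 0; 0 0 0 0.5 0; 0 0 0 0 0"

```text
time: 10.37
eef_pos: [0.4977, -0.1592, 0.1311]
ee_rot: [0.0, 0.071, 0.997, -0.0]
force: [-2.0, 0.3, 8.8]
gripper_width: 0.0089
finger_force: 61.3
```

Call:
apply_moves --rows "0 0 0 0.5 0; 0 0 0 0 0; 0 0 0 0 0"

```text
time: 10.62
eef_pos: [0.4977, -0.1592, 0.1309]
ee_rot: [0.0, 0.071, 0.997, -0.0]
force: [-2.6, 0.8, 9.2]
gripper_width: 0.0085
finger_force: 61.5
```

Call:
apply_moves --rows "0 0 0 0.4 0; 0 0 0 0 0; 0 0 0 0 0"

```text
time: 10.87
eef_pos: [0.4977, -0.1592, 0.1307]
ee_rot: [0.0, 0.071, 0.997, -0.0]
force: [-3.4, 0.6, 11.9]
gripper_width: 0.0088
finger_force: 61.7
```

Call:
apply_moves --rows "0 0 0 0 0; 0 0 0 0 0"

```text
time: 11.03
eef_pos: [0.4977, -0.1592, 0.1307]
ee_rot: [0.0, 0.071, 0.997, -0.0]
force: [-3.3, 1.7, 11.2]
gripper_width: 0.0083
finger_force: 61.7
```

Call:
apply_moves --rows "0 0 0 0 3; 0 0 0 0 4; 0 0 0 0 4; 0 0 0 0 4; 0 0 0 0 0"

```text
time: 11.45
eef_pos: [0.4978, -0.1589, 0.1307]
ee_rot: [0.0, 0.202, 0.979, 0.0]
force: [-3.4, 1.7, 11.2]
gripper_width: 0.0087
finger_force: 61.7
```

```bash
python3 - <<'E'
from h import *
where();go(-35,0,130.5);print(env.observe()["torque"].round(3))
E
```

```text
filter-frame TCP mm [-34.6   0.3 130.7] F [-3.44  1.71 11.16] t 11.45 q [-0.36  0.08  2.05  0.    1.01 -1.52]
(-35, 0, 130.5) tool shift [ 0.3 -0.4  0.2] yaw -15.17
[ 0.292  0.655 -0.003]
```

Call:
apply_moves --rows "0 0 0 0 5; 0 0 0 0 5; 0 0 0 0 5; 0 0 0 0 5; 0 0 0 0 5; 0 0 0 0 0"

```text
time: 11.95
eef_pos: [0.4981, -0.1585, 0.1307]
ee_rot: [0.0, 0.41, 0.912, 0.001]
force: [-2.3, 3.2, 11.2]
gripper_width: 0.0084
finger_force: 61.7
```

```bash
python3 - <<'E'
from h import *
where();go(-35,0,130.5);print(env.observe()["torque"].round(3))
E
```

```text
filter-frame TCP mm [-34.4   0.7 130.7] F [-2.32  3.21 11.15] t 11.95 q [-0.36  0.08  2.05  0.    1.01 -1.08]
(-35, 0, 130.5) tool shift [-0.  -1.   0.2] yaw -40.22
[0.606 0.395 0.016]
```

Call:
apply_moves --rows "0 0 0 0 5; 0 0 0 0 5; 0 0 0 0 5; 0 0 0 0 5; 0 0 0 0 5; 0 0 0 0 0"

```text
time: 12.45
eef_pos: [0.4985, -0.1583, 0.1308]
ee_rot: [0.001, 0.597, 0.802, 0.001]
force: [-0.5, 3.6, 10.3]
gripper_width: 0.0086
finger_force: 61.7
```

Call:
apply_moves --rows "0 0 0 0 5; 0 0 0 0 5; 0 0 0 0 5; 0 0 0 0 0; 0 0 0 0 0"

```text
time: 12.87
eef_pos: [0.4988, -0.1582, 0.1309]
ee_rot: [0.001, 0.696, 0.718, 0.002]
force: [-0.3, 4.7, 9.5]
gripper_width: 0.0086
finger_force: 61.6
```

```bash
python3 - <<'E'
from h import *
where();go(-35,0,130.5);print(env.observe()["torque"].round(3))
E
```

```text
filter-frame TCP mm [-33.7   1.1 130.9] F [-0.31  4.68  9.52] t 12.8667 q [-0.36  0.08  2.05  0.    1.01 -0.39]
(-35, 0, 130.5) tool shift [-0.9 -1.5  0.4] yaw -80.04
[0.815 0.055 0.03 ]
```

Call:
apply_moves --rows "0 0 0 -1 0; 0 0 0 -1 0; 0 0 0 0 0; 0.25 0 0 0 0; 0.5 0 0 0 0; 0.5 0 0 0 0; 0.5 0 0 0 0"

```text
time: 13.45
eef_pos: [0.4969, -0.1591, 0.1309]
ee_rot: [-0.0, 0.696, 0.718, -0.0]
force: [0.3, 0.7, 2.2]
gripper_width: 0.0428
finger_force: 0.7
```

Call:
apply_moves --rows "0.5 0 0 -5 0; 0.5 0 0 -12 0; 0.5 0 0 -20 0; 0.5 0 0 -20 0; 0.5 0 0 -20 0; 0.5 0 0 -5 0; 0.5 0 0 0 0; 0.5 0 0 0 0"

```text
time: 14.12
eef_pos: [0.4972, -0.159, 0.2134]
ee_rot: [0.0, 0.696, 0.718, -0.0]
force: [0.3, -0.5, -0.1]
gripper_width: 0.0426
finger_force: 0.0
```

```bash
python3 - <<'E'
from h import *
where()
p,d=env.get_image("wrist");r=env.trace("stud_grip","wrist")
if r:
    q=pts("wrist",d,r[0]["pixels"]); c,s=np.cos(F[2]),np.sin(F[2]);l=np.c_[(q[:,:2]-F[:2])@np.array([[c,-s],[s,c]]),q[:,2]]*1e3
    t=np.percentile(l[:,2],97);k=(l[:,2]>t-6); print("bar top z",t,k.sum(),cv2.minAreaRect(l[k,:2].astype(np.float32)))
    w,v=np.linalg.eigh(np.cov(l[k,:2].T));print("bar dir deg",np.degrees(np.arctan2(v[1,1],v[0,1])))
save("f",p)
E
```

```text
filter-frame TCP mm [-3.520e+01  1.000e-01  2.134e+02] F [ 0.25 -0.54 -0.05] t 14.1167 q [-0.36  0.    1.97 -0.    1.17 -0.39]
bar top z 134.90267281763175 769 ((-34.95313262939453, 1.0187416076660156), (9.891998291015625, 37.722068786621094), 9.871832847595215)
bar dir deg 99.88300999354173
```

View pics/f.png

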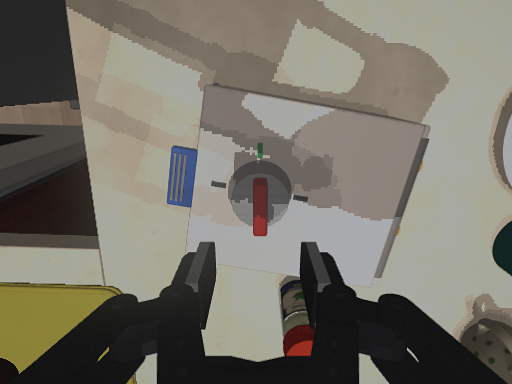

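```bash
python3 - <<'E'
from h import *
p,d=env.get_image("wrist");q=pts("wrist",d,d>0)
c,s=np.cos(F[2]),np.sin(F[2]);l=np.c_[(q[:,:2]-F[:2])@np.array([[c,-s],[s,c]]),q[:,2]]*1e3
x,y,z=l[:,0]+35,l[:,1]-.5,l[:,2]; r=np.hypot(x,y)
k=(r>30)&(abs(y)<60)&(x>-40)&(x<80)&(abs(z-91)<8); print("cover",np.median(z[k]),k.sum())
for x0 in(-40,-20,0,20,40): kk=k&(abs(x-x0)<8); print(x0,np.median(z[kk]).round(2))
k=(r>9)&(r<20)&(abs(x)>8)&(z>100)&(z<125); print("flange",np.median(z[k]),k.sum())
k=(r<17)&(z>125)&(z<145);print("bar",np.percentile(z[k],[50,75,90]))
E
```

```text
cover 90.48179649829139 15341
-40 90.54
-20 90.53
0 90.53
20 90.46
40 90.45
flange 113.55734718595221 1028
bar [135.4323035 135.8574302 136.1960274]
```

Call:
apply_moves --rows "0 0 0 10 0; 0 0 0 15 0; 0 0 0 15 0; 0 0 0 8 0; 0 0 0 3 0; 0 0 0 0 0; 0 0 0 0 0"

```text
time: 14.85
eef_pos: [0.4974, -0.1591, 0.1624]
ee_rot: [-0.0, 0.696, 0.718, -0.0]
force: [0.5, 0.1, 0.1]
gripper_width: 0.0002
finger_force: 0.0
```

Call:
apply_moves --rows "0 0 0 1 0; 0 0 0 1 0; 0 0 0 1 0; 0 0 0 0 0; 0 0 0 0 0"

```text
time: 15.27
eef_pos: [0.4974, -0.1591, 0.1597]
ee_rot: [0.0, 0.696, 0.719, 0.0]
force: [-0.5, -0.5, 0.2]
gripper_width: 0.0
finger_force: 0.0
```

Call:
apply_moves --rows "0 0 0 1 0; 0 0 0 1 0; 0 0 0 0 0; 0 0 0 0 0"

```text
time: 15.6
eef_pos: [0.4973, -0.159, 0.1573]
ee_rot: [-0.0, 0.696, 0.718, -0.0]
force: [0.4, -0.9, 0.6]
gripper_width: 0.0001
finger_force: 0.0
```

Call:
apply_moves --rows "0 0 0 0.5 0; 0 0 0 0 0; 0 0 0 0 0"

```text
time: 15.85
eef_pos: [0.4973, -0.1591, 0.157]
ee_rot: [-0.0, 0.696, 0.719, -0.0]
force: [0.5, -0.7, 0.6]
gripper_width: -0.0004
finger_force: 0.0
```

Call:
apply_moves --rows "0 0 0 0.5 0; 0 0 0 0 0; 0 0 0 0 0"

```text
time: 16.1
eef_pos: [0.4973, -0.159, 0.1565]
ee_rot: [-0.0, 0.696, 0.719, -0.0]
force: [0.3, -0.3, -0.9]
gripper_width: 0.0003
finger_force: 0.0
```

Already at 156.5 with no contact (fully out would be about 157). Continuing.

Call:
apply_moves --rows "0 0 0 0.5 0; 0 0 0 0 0; 0 0 0 0 0"

```text
time: 16.35
eef_pos: [0.4973, -0.159, 0.1559]
ee_rot: [-0.0, 0.696, 0.719, -0.0]
force: [0.5, 0.3, -0.1]
gripper_width: -0.0001
finger_force: 0.0
```

Call:
apply_moves --rows "0 0 0 0.5 0; 0 0 0 0 0; 0 0 0 0 0"

```text
time: 16.6
eef_pos: [0.4973, -0.159, 0.1554]
ee_rot: [-0.0, 0.696, 0.719, -0.0]
force: [0.5, -0.1, -0.4]
gripper_width: -0.0002
finger_force: 0.0
```

Call:
apply_moves --rows "0 0 0 0.5 0; 0 0 0 0 0; 0 0 0 0 0"

```text
time: 16.85
eef_pos: [0.4973, -0.159, 0.1549]
ee_rot: [-0.0, 0.696, 0.719, -0.0]
force: [0.2, 0.1, 0.2]
gripper_width: 0.0001
finger_force: 0.0
```

Call:
apply_moves --rows "0 0 0 -10 0; 0 0 0 -25 0; 0 0 0 -35 0; 0 0 0 -30 0; 0 0 0 -10 0; 0 0 0 0 0; 0 0 0 0 0; 0 0 0 0 0"

```text
time: 17.52
eef_pos: [0.4964, -0.1587, 0.2633]
ee_rot: [-0.001, 0.696, 0.718, -0.001]
force: [0.3, 0.5, -0.6]
gripper_width: -0.0002
finger_force: 0.0
```

```bash
python3 - <<'E'
from h import *
where(); print(env.sign_off())
E
```

```text
filter-frame TCP mm [-36.1   0.3 263.3] F [ 0.32  0.46 -0.63] t 17.5167 q [-0.36 -0.04  1.91  0.    1.27 -0.39]
the job is handed in; nothing more can be done
None
```

The cover is shut, and the stud was pressed to about 11.5 N, turned 80° to the green marks and let go; it stays at least 2 mm in, so it appears locked. The robot never went near the glass or the spice jar, and I handed the job in at about 17.5 s.

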